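# Close the dip station past its spring catch

## Task

Service is over: close the dip station on the counter. Press the red spring catch on its front down with a fingertip and keep it down while you push the clear cover by its black thumb tab past the catch, then push the cover on until it is fully shut over the two dip cups and the red catch has sprung back up. Just press and push: leave the cups and everything else standing on the counter where they are.

Things in the scene. Friction and masses are not known exactly. Their poses are not given: they have to be found in the camera images.
- station: Fixed steel dip station, 120 mm deep, 424 long, 72 high; origin: centre of its underside on the counter; x to its rear, y along it to its left end, z up. Left bay (y 28 to 200 mm): two dip cups. Right bay: red scoop, under the open cover. The clear cover slides along +y. The catch sits in a black housing on the front (-x) just right of the middle, housing top 63 mm up, reaching to x = -112 mm.
- catch (a joint): Press travel of the red spring catch, m: 0 = up, 0.010 = fully down; spring 2 N at 0, 6 N at 0.010. Up, its pin stands in a notch of the cover's front strip and locks the cover. Pressed 0.007 or more the cover is free; after 0.011 of cover travel the strip lies over the pin and keeps it down by itself, until a second notch at the shut position lets it spring up.
- pad_top (a point): Centre of the top of the red thumb pad of the catch, 78 mm above the counter when up, 68 mm when fully down (moves with the catch). Pad: 52 mm long along the station's y, 32 mm wide along its x. The cover's front strip runs 3 mm behind the pad, its top 67 mm above the counter.
- cover (a joint): Travel of the clear cover, m, along the station's +y: 0 = open (locked over the right bay), 0.175 = shut (locked over the cups), end stop at 0.176. The catch springs up from about 0.173. Sliding takes about 1 to 4 N.
- tab_face (a point): Centre of the flat pushing face of the cover's black thumb tab (moves with it). The face looks to the station's -y and is pushed to +y; 52 mm wide along x, 28 mm high, 81 to 109 mm above the counter. Open, it stands 22 mm to +y of the pad's middle, over the pad's left end, 3 mm clear of it, so a fingertip fits on the pad right beside the face. The way along the station's front is free.
- dip_cup_a: Small white dip cup, 76 mm wide, 47 mm high, loose in the station's left bay, its rim 5 mm below the cover. Origin: centre of its underside. To be left alone.
- dip_cup_b: A second white dip cup like dip_cup_a in the same bay. To be left alone.
- dip_cup_c: A third white dip cup, 76 mm wide, 47 mm high, on the counter to the left of the station. Origin: centre of its underside. To be left alone.
- tape_roll: Roll of brown tape lying flat, 92 mm wide, 48 mm high, on the counter to the left. Origin: centre of its underside. To be left alone.
- sauce_bottle: Yellow squeeze bottle, 62 mm wide, 206 mm high, standing behind the station. Origin: centre of its underside. To be left alone.
- tea_tin: Green tin, 71 x 88 mm, 111 mm high, standing behind the station. Origin: centre of its underside. To be left alone.

How it is judged (in metres and radians):
On the way:
1. the catch is pressed down while the cover still stands at its open position (value of joint catch above 0.006 m and value of joint cover below 0.01 m).
At the end, for the whole second after the job is handed in: The cover is fully shut (travel over 170 of 175 mm) and at rest, the catch has sprung up behind it (less than 2 mm from its top position), and both dip cups stand in the bay within 20 mm of where they were (value of joint cover above 0.17 m and value of joint catch below 0.002 m and velocity of joint cover between -0.005 and 0.005 m/s and distance of each of dip_cup_a, dip_cup_b from where it was at the start of the episode below 0.02 m); the robot touches nothing.
It fails at once if a dip cup in the station is shifted, lifted out or tipped (distance of any of dip_cup_a, dip_cup_b from where it was at the start of the episode above 0.02 m or angle between any of dip_cup_a, dip_cup_b's own z axis and vertical above 0.35 rad).
It fails at once if another thing on the counter is moved, lifted or knocked over (distance of any of dip_cup_c, tape_roll, sauce_bottle, tea_tin from where it was at the start of the episode above 0.02 m or angle between any of sauce_bottle, tea_tin's own z axis and vertical above 0.35 rad).
It also fails if it takes over 35 s, if anything falls off the work surface, if the arm or the gripper's body presses on something with over 40 N, if the wrist force passes 120 N, or if a joint passes its speed limit or range.

## Robot

A 7-joint arm with a two-finger parallel gripper is mounted at the origin on a cart in front of the work surface, level with it; the furniture and walls round the work are solid. World frame = base frame: x ahead of the robot, y to its left, z up, the work surface at z = 0. Lengths are in mm, angles in rad, forces in N, time in s.
With the tool pointing down it reaches from about 400 to 900 mm from the base axis. Payload 5.6 kg.
Tool frame: the origin (TCP) lies midway between the tips of the shut fingers; the grasp point (between the pads) lies 19 mm behind it; x points along the fingers, y is the direction in which the jaws open and shut, and the axes are right-handed (so a half turn about x gives the same grasp; the last joint's range is limited). The gripper opens to 92 mm and grips with 3 to 60 N. Pads are 20 mm wide; open, the fingers measure 128 mm over their backs; the gripper's body (75 mm by 189 mm) begins 69 mm behind the grasp point.
Start: joints at [1.27, 0.468, -0.012, 1.603, 0.006, 1.071, -0.056], TCP at [165.677, -628.538, 214.592] pointing down, gripper open.
Joint ranges: [-2.53, 2.53], [-0.31, 2.02], [-1.57, 1.55], [0.28, 2.44], [-1.29, 4.43], [0.15, 1.84], [-2.92, 2.92]. Speed limits (rad/s): [2.57, 2.57, 3.14, 3.14, 3.14, 3.14, 3.14].

## Interface

Orientations are given as a rotation vector (axis times angle).
In Python, from cell import robot, grip, kin, viewer gives the robot as it stands. Calls block until the motion is done:
- robot.movep(position, orientation): joint-space move of the TCP to a pose.
- robot.servo_line(position, feed=150, rotation=None): straight line of the TCP; rotation=None keeps the orientation; feed is the mean speed in mm/s.
- robot.goto_joints(angles): joint-space move.
- grip(opening, newtons=None): opening from 0.0 (shut) to 1.0 (fully open); newtons is the grip in N (None keeps the last); returns when the fingers have stopped.
- robot.hold(seconds).
- kin.ik(position, orientation): joint angles nearest the present ones, or None.
- robot.observe(): the state.
- viewer.read_camera(name): name is "scene" or "top" or "wrist"; returns the picture (400x640x3 uint8, red, green, blue); there is no depth.
- viewer.camera_info(name): a dict with "camera_matrix" (3x3 intrinsics, pixels), "k1" (the pictures are not rectified: a ray, as slopes to the right and down, at radius r is drawn at 1 + k1 r^2 times it, then the intrinsics apply), "R" (3x3) and "t" (3): a world point X has camera coordinates R X + t. Camera axes: x right, y down, z forward; pixel columns grow to the right and rows downward; lengths in mm; the calibration is good to about 2 mm. A picture is of the moment at which its call begins: read the wrist's pose just before it. camera_info takes no time and is no camera call; for the wrist camera it gives the pose at the moment of the call.
A pose or a line that the arm cannot do raises robot.IKError and nothing moves.
- robot.job_done(): hands the job in, once; it reports no verdict.
Trained networks look in the newest picture that a camera, given by its name, has taken for a name from the list of things; names that differ only in an ending like _2 or _b are one class to them, and where a whole thing is asked for, a point or a joint stands for the part that bears it (a point fixed in the world has none). Each returns a list of dicts, best first, with "confidence" (0 to 1); they miss things now and then, are a little off and sometimes report something else, mostly with a low value. They report only what shows in the picture. A call takes as long as a camera call.
- viewer.silhouettes(name, camera): "mask" (400x640 bool, what is visible of it).
- viewer.pinpoint(name, camera): "at" ([x, y, z] in mm, in the coordinates of the camera as it stood for that picture, good to about 4 mm: a listed point, or the origin of a listed thing).
The state is a dict: "t": time; "joints": joint angles; "joint_velocities": joint speeds; "joint_torque": joint torques, N m; "tcp_pos": TCP position; "tcp_rot": TCP orientation; "contact_force": force on the tool from outside, world axes, zero at the start; "wrist_torque": the same for the moment, N m; "grip_width": opening from 0.0 (shut) to 1.0 (fully open).
Only numpy, scipy, OpenCV 4.12 (cv2) and the standard library are available. Lean on these libraries where they do the work, as an engineer would, in place of code of your own. Each camera call takes 0.05 s, during which the arm holds its last target.

## Working session

There is one attempt and no reset: what is moved stays moved. The work goes in short steps, each a Python script; the robot and the scene stay as the last script left them, time stands still between calls to the robot, and variables do not carry over. Pictures are saved under pics/ and viewed, and the job is handed in when it is done.

```bash
mkdir -p pics; ls; cat > h.py <<'E'
import numpy as np, cv2
from cell import robot, grip, kin, viewer
def snap(n,f):
    im=viewer.read_camera(n); cv2.imwrite(f'pics/{f}.png',im[:,:,::-1]); return im
def toworld(p,ci): return np.array(ci['R']).T@(np.array(p)-np.array(ci['t']))
E
python3 - <<'E'
from h import *
np.set_printoptions(precision=1,suppress=True)
o=robot.observe(); print(o['t'],o['tcp_rot'],o['contact_force'],o['grip_width'])
for c in ['scene','top']:
    snap(c,c+'0'); ci=viewer.camera_info(c)
    print(c, 'cam at',toworld([0,0,0],ci))
    for n in ['pad_top','tab_face','station','dip_cup_c','tape_roll','sauce_bottle','tea_tin']:
        for d in viewer.pinpoint(n,c)[:2]: print(n,round(d['confidence'],2),toworld(d['at'],ci))
print(robot.observe()['t'])
E
```

```text
pics
0.0 [ 2.1  0.3 -2.1] [-0.3 -0.7  0.4] 0.9998276325373319
scene cam at [ 97.  812.8 547.4]
pad_top 0.52 [591.5 -78.7   9.9]
pad_top 0.47 [ 497.3 -258.2   77.6]
tab_face 0.9 [ 495.7 -229.    96. ]
station 0.86 [ 585.9 -238.5   -2.2]
station 0.29 [ 743.1 -247.3   -3.6]
dip_cup_c 0.86 [531.1 250.    2.7]
dip_cup_c 0.78 [593.9 -77.4   9.3]
tape_roll 0.58 [373.6 257.8  -2.1]
sauce_bottle 0.69 [ 743.  -245.7   -2.7]
sauce_bottle 0.47 [ 496.8 -230.2   95.3]
tea_tin 0.95 [ 741.1 -140.1   -2.8]
top cam at [ 388.3   33.4 1317.9]
pad_top 0.75 [ 500.3 -253.7   81.7]
tab_face 0.89 [ 498.1 -229.6   94.8]
tab_face 0.67 [ 585.1 -238.3   -0.5]
station 0.56 [ 589.2 -238.4   -0.4]
dip_cup_c 0.76 [ 584.1 -167.5    6.5]
dip_cup_c 0.65 [535.8 251.9   0.9]
tape_roll 0.62 [377.2 255.8  -1.1]
sauce_bottle 0.83 [ 748. -243.    3.]
tea_tin 0.9 [ 743.8 -142.7    2.6]
0.8
```

View pics/scene0.png

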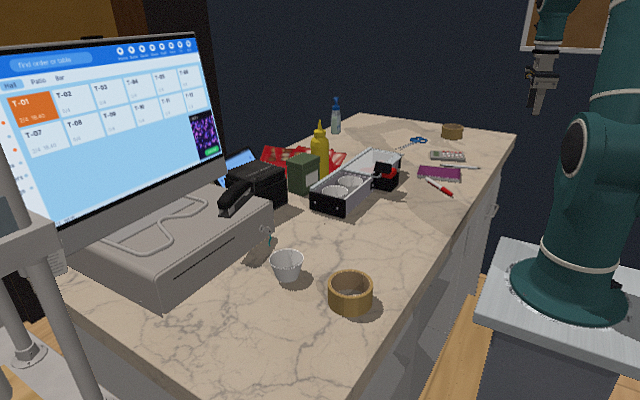

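View pics/top0.png

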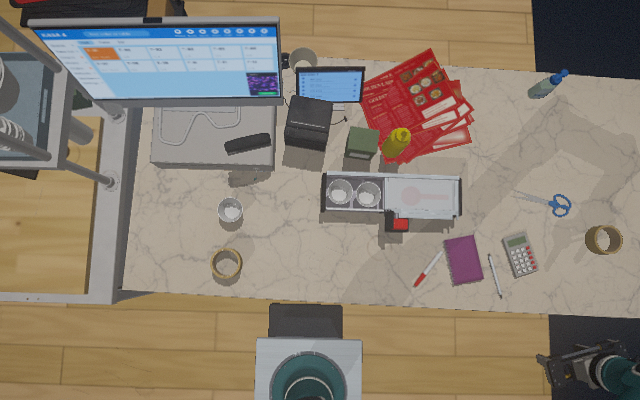

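The top view shows the station at px (322–460, 173–217), with cups in its left bay and the red pad with the black tab at about (400,224). The scene view agrees. Next I'll measure the station's yaw and take wrist views.

```bash
cat >> h.py <<'E'
def ray(px,ci):
    K=np.array(ci['camera_matrix'],float); k1=ci['k1']
    d=(np.array(px,float)-K[:2,2])/np.array([K[0,0],K[1,1]]); u=d.copy()
    for _ in range(20): u=d/(1+k1*np.sum(u**2,-1,keepdims=True))
    R=np.array(ci['R']); return np.concatenate([u,np.ones(u.shape[:-1]+(1,))],-1)@R
def onplane(px,ci,z):
    c=toworld([0,0,0],ci); r=ray(px,ci); return c+r*((z-c[2])/r[...,2:3])
E
python3 - <<'E'
from h import *
from scipy.spatial.transform import Rotation as Ro
np.set_printoptions(precision=3,suppress=True)
ci=viewer.camera_info('top'); viewer.read_camera('top')
for d in viewer.silhouettes('station','top')[:2]:
    m=d['mask']; ys,xs=np.nonzero(m); w=onplane(np.stack([xs,ys],1),ci,72)[:,:2]
    print(d['confidence'],m.sum(),cv2.minAreaRect(w.astype(np.float32)))
o=robot.observe(); print(Ro.from_rotvec(o['tcp_rot']).as_matrix(),o['tcp_pos'])
rot=Ro.from_matrix(np.array([[0,0,1],[0,1,0],[-1,0,0.]])) 
for R in (Ro.from_matrix([[0,0,1],[0,1,0],[-1,0,0]]),Ro.from_matrix([[0,0,-1],[0,-1,0],[-1,0,0]])):
    print(R.as_rotvec(),kin.ik([480,-300,330],R.as_rotvec()))
E
```

```text
0.64 5356 ((563.2130737304688, -235.37295532226562), (424.0485534667969, 181.2797393798828), 89.29421997070312)
[[-0.     0.255 -0.967]
 [-0.    -0.967 -0.255]
 [-1.     0.     0.   ]] [ 165.669 -628.536  214.615]
[0.    1.571 0.   ] [ 1.063  0.315 -0.706  1.636  0.212  1.269  1.889]
[ 2.221  0.    -2.221] [ 0.639  0.239 -0.169  1.663  0.042  1.244 -1.109]
```

```bash
python3 - <<'E'
from h import *
np.set_printoptions(precision=3,suppress=True)
RV=[2.2214,0,-2.2214]
grip(0.0,20)
for i,p in enumerate([[440,-300,330],[480,-215,300]]):
    robot.movep(p,RV); robot.hold(.3)
    ci=viewer.camera_info('wrist'); snap('wrist',f'w{i}')
    print('cam',toworld([0,0,0],ci),robot.observe()['tcp_pos'])
    for n in ['pad_top','tab_face','station']:
        for d in viewer.pinpoint(n,'wrist')[:2]: print(n,round(d['confidence'],2),toworld(d['at'],ci))
print(robot.observe()['t'])
E
```

```text
cam [ 524.619 -300.949  498.383] [ 439.811 -300.374  329.839]
pad_top 0.96 [ 499.842 -250.084   73.74 ]
station 0.86 [ 590.728 -239.694    2.793]
cam [ 564.494 -216.587  468.974] [ 479.787 -215.948  300.258]
pad_top 0.78 [ 498.022 -250.907   77.56 ]
tab_face 0.73 [ 498.267 -234.403   93.185]
station 0.69 [ 588.816 -236.568    2.75 ]
5.35
```

View pics/w0.png

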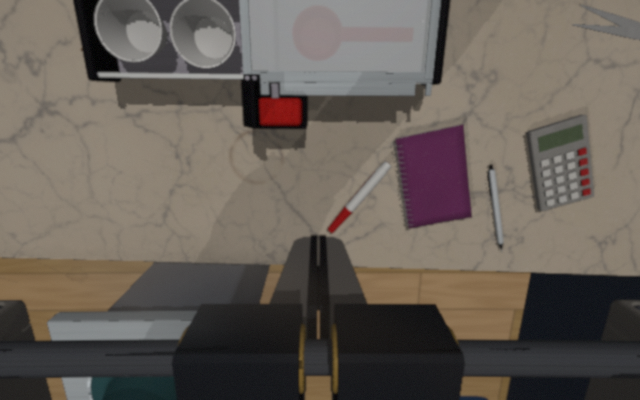

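View pics/w1.png

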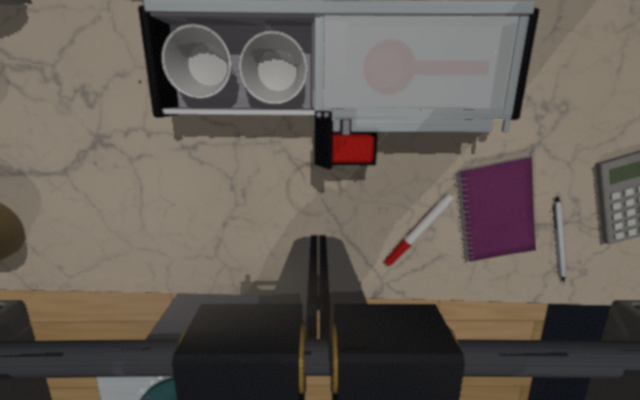

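Both wrist views show the red pad, at (282,112) in w0 and (353,149) in w1, with the black tab on its left and the station almost square to the world. I'll refine with the red pad's outline.

```bash
cat > fit.py <<'E'
from h import *
np.set_printoptions(precision=1,suppress=True)
# wrist now at pose 1
ci=viewer.camera_info('wrist'); im=viewer.read_camera('wrist').astype(int)
def red(im,box):
    x0,y0,x1,y1=box; s=im[y0:y1,x0:x1]
    m=((s[...,0]>110)&(s[...,1]<60)&(s[...,2]<60)).astype(np.uint8)
    n,l,st,_=cv2.connectedComponentsWithStats(m); k=1+np.argmax(st[1:,4])
    ys,xs=np.nonzero(l==k); return np.stack([xs+x0,ys+y0],1).astype(np.float32)
p=red(im,(310,120,400,180)); r=cv2.minAreaRect(p); b=cv2.boxPoints(r); print(r)
w=onplane(b,ci,78.); print(w)
# station front rail / walls
g=cv2.cvtColor(im.astype(np.uint8),cv2.COLOR_RGB2GRAY)
def rowedge(xs,y0,y1,sign):
    out=[]
    for x in xs:
        d=np.diff(cv2.GaussianBlur(g[:, x-2:x+3],(3,3),0).mean(1))[y0:y1]*sign
        out.append((x,y0+np.argmax(d)+.5))
    return np.array(out)
for nm,xs,y0,y1,s,z in [('frontrail top',range(180,305,8),100,114,1,72),('cover back',range(330,520,10),4,20,1,72),('rear',range(170,310,10),4,20,1,72)]:
    e=rowedge(xs,y0,y1,s); W=onplane(e,ci,z); f=np.polyfit(W[:,1],W[:,0],1); print(nm,f*np.array([57.3,1]),np.std(W[:,0]-np.polyval(f,W[:,1])),W[[0,-1]])
bw=im.astype(np.uint8)[90:190,290:410,::-1]; cv2.imwrite('pics/crop.png',cv2.resize(bw,None,fx=6,fy=6,interpolation=cv2.INTER_CUBIC))
for nm,px,z in [('tab right edge',[332,150],109)]: print(nm,onplane(np.array([px],float),ci,z))
E
python3 fit.py
```

```text
((353.0, 148.0), (24.0, 38.0), 90.0)
[[ 515.6 -233.9   78. ]
 [ 515.6 -276.6   78. ]
 [ 488.3 -277.8   78. ]
 [ 488.3 -234.2   78. ]]
frontrail top [  0.5 545.8] 0.26838152637232754 [[ 545.   -62.4   72. ]
 [ 544.2 -195.8   72. ]]
cover back [  0.4 640. ] 0.3134228778193583 [[ 638.  -228.3   72. ]
 [ 637.1 -413.1   72. ]]
rear [ -0.7 644.4] 0.7104898718342546 [[ 645.7  -64.7   72. ]
 [ 647.2 -197.4   72. ]]
tab right edge [[ 505.  -230.5  109. ]]
```

View pics/crop.png

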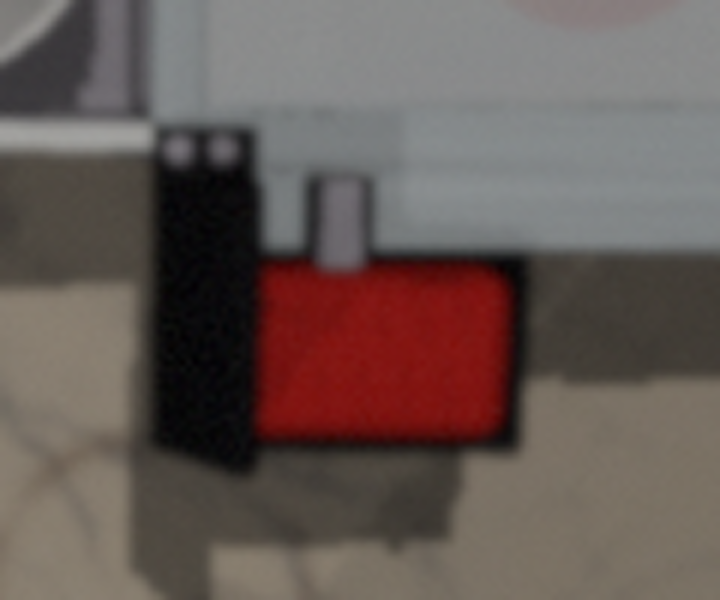

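Estimates agree: pad middle at about (500,-252), top at 78, tab face at y≈-230, yaw within 0.5°. Now a guarded press.

```bash
python3 - <<'E'
from h import *
np.set_printoptions(precision=1,suppress=True)
RV=[2.2214,0,-2.2214]
X,Y=500,-253
robot.movep([X,Y,130],RV)
robot.servo_line([X,Y,84],feed=80); robot.hold(.1)
f0=np.array(robot.observe()['contact_force'])
for z in [79,76,73,71,69.5,68.5]:
    robot.servo_line([X,Y,z],feed=40); robot.hold(.05); o=robot.observe(); f=np.array(o['contact_force'])-f0
    print(o['t'],o['tcp_pos'],f)
    if f[2]>12: break
snap('wrist','w2');snap('top','t2')
print(robot.observe()['t'])
E
```

```text
7.2833 [ 499.9 -253.    79. ] [-0.7  1.1 -0.3]
7.5833 [ 500.4 -253.2   76.3] [-1.4  0.6  1.9]
7.8833 [ 500.4 -253.2   73.2] [0.4 0.4 2.7]
8.1833 [ 500.3 -253.2   71.1] [ 0.5 -1.1  3.4]
8.4833 [ 500.3 -253.1   69.7] [ 0.5 -0.6  3.5]
8.7833 [ 500.3 -253.2   68.7] [ 0.9 -0.7  3.7]
8.8833
```

View pics/w2.png

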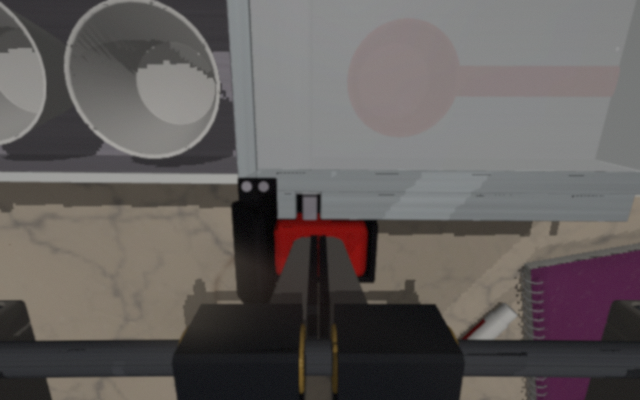

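The wrist view shows the fingertip on the red pad, at (318,245), beside the black tab at (255,250). The force is still spring-like, so I'll go down until it bottoms and then push.

```bash
python3 - <<'E'
from h import *
np.set_printoptions(precision=1,suppress=True)
X,Y=500,-253
def st(tag):
    o=robot.observe(); f=np.array(o['contact_force']); print(tag,round(o['t'],2),o['tcp_pos'],f); return o,f
Z=68.5
for z in [67.8,67.0,66.2,65.5]:
    robot.servo_line([X,Y,z],feed=40); robot.hold(.15); o,f=st('z'); Z=z
    if f[2]>8: break
print(Z)
y=Y; n=0;yc=None
while y<-215:
    y+=3; robot.servo_line([X,y,Z],feed=30); robot.hold(.03); o,f=st('y')
    if abs(f[1])>20 or f[2]>25: print('stop');break
snap('wrist','w3');snap('top','t3')
E
```

```text
z 9.28 [ 500.3 -253.1   68.3] [ 0.7 -0.1  6.8]
z 9.68 [ 500.2 -253.2   68.1] [-2.   0.  12.6]
67.0
y 9.97 [ 500.3 -252.2   68.2] [-1.3 -4.6 10.3]
y 10.25 [ 500.4 -250.    68.2] [-0.3 -5.1  8.9]
y 10.53 [ 500.4 -247.3   68.2] [-0.1 -6.5  9.2]
y 10.82 [ 500.4 -244.5   68.2] [-0.3 -5.1  8.5]
y 11.1 [ 500.5 -241.6   68.2] [-0.2 -7.   8.4]
y 11.38 [ 500.5 -238.6   68.2] [-0.2 -7.6  9.4]
y 11.67 [ 500.5 -235.6   68.2] [ 0.4 -7.2  8.6]
y 11.95 [ 500.5 -232.5   68.2] [-0.5 -6.8  9.8]
y 12.23 [ 500.5 -229.4   68.2] [ 0.1 -6.7  8.9]
y 12.52 [ 500.5 -226.3   68.1] [ 1.2 -6.5  8.6]
y 12.8 [ 500.5 -223.1   68. ] [-0.3 -5.6  8.4]
y 13.08 [ 500.2 -217.5   67.4] [ 0.8 -1.1  5.5]
y 13.37 [ 499.6 -214.2   66.7] [ 1.9 -1.8  2.3]
```

View pics/w3.png

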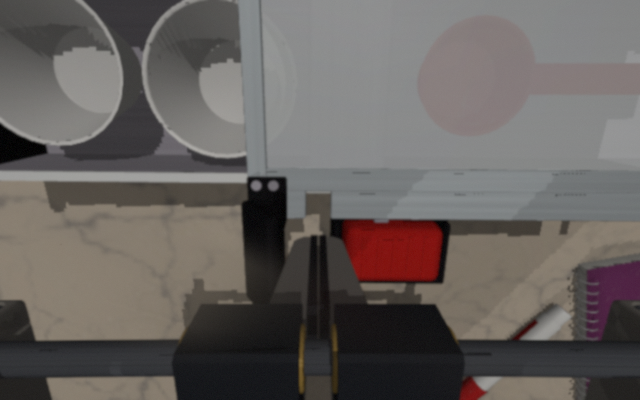

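The cover has moved past the catch: the tab is at (265,250) next to the finger and the pad, at (392,250), is now behind it. I'll back off slightly, lift to tab height and push on.

```bash
python3 - <<'E'
from h import *
np.set_printoptions(precision=1,suppress=True)
def st(tag):
    o=robot.observe(); f=np.array(o['contact_force']); print(tag,round(o['t'],2),o['tcp_pos'],f); return o,f
X=500
robot.servo_line([X,-218,67],feed=40)
robot.servo_line([X,-218,86],feed=60); st('up')
for y in [-190,-160,-130,-105,-90]:
    robot.servo_line([X,y,86],feed=70); o,f=st('y')
    if f[1]<-15: break
snap('top','t4')
y=-90
while y<-52 and f[1]>-12:
    y+=3; robot.servo_line([X,y,86],feed=35); robot.hold(.03); o,f=st('y')
snap('top','t5');snap('wrist','w5')
E
```

```text
up 14.18 [ 500.1 -218.7   86.5] [-0.4 -0.1 -0.1]
y 14.73 [ 500.  -188.8   85.9] [0.6 0.2 0.1]
y 15.31 [ 499.9 -158.8   86. ] [ 1.  -0.6 -0.2]
y 15.88 [ 499.9 -128.8   86. ] [-0.1  0.1  0.2]
y 16.39 [ 499.9 -103.8   86. ] [ 0.3 -0.3  0.6]
y 16.76 [499.9 -88.9  86. ] [-0.8  0.1  0.6]
y 17.09 [500.  -86.9  86. ] [-0.7 -0.3 -0.3]
y 17.38 [500.  -84.1  86. ] [ 0.1 -2.1 -1.2]
y 17.66 [500.  -80.8  86. ] [ 0.8 -2.8 -0.1]
y 17.94 [500.  -77.6  86. ] [ 0.5 -1.6 -0.1]
y 18.23 [500.1 -74.3  86. ] [ 0.2  0.1 -0.4]
y 18.51 [500.  -71.3  86. ] [0.5 0.3 0.3]
y 18.79 [499.9 -70.7  86. ] [ 0.  -5.5 -0. ]
y 19.07 [499.9 -70.6  86.1] [  0.5 -11.7  -0.8]
y 19.36 [499.9 -70.4  86.1] [  0.9 -18.7  -0.7]
```

View pics/w5.png

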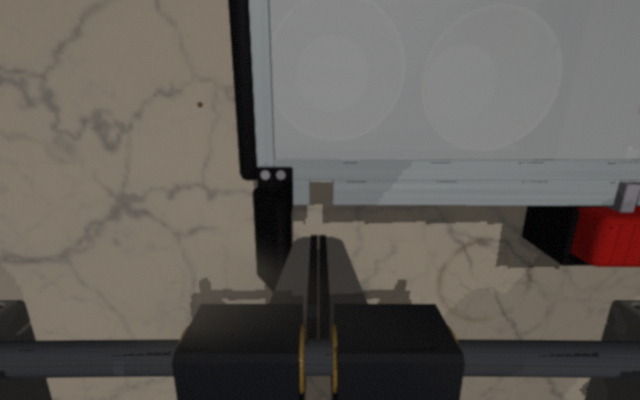

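View pics/t5.png

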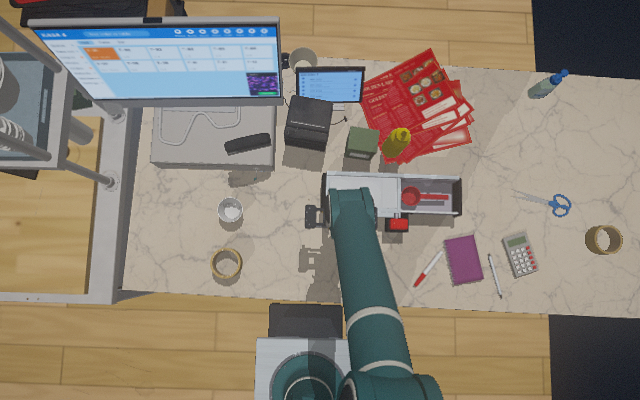

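The end stop is reached at y≈-70.5. In w5 the cover lies over both cups. The pin post shows in the second notch at (627,195), so the catch looks up. I'll withdraw and check it.

```bash
python3 - <<'E'
from h import *
np.set_printoptions(precision=1,suppress=True)
RV=[2.2214,0,-2.2214]
robot.servo_line([500,-85,86],feed=60); robot.servo_line([500,-85,200],feed=150)
for i,p in enumerate([[470,-290,300],[400,-160,300]]):
    robot.movep(p,RV); robot.hold(.25)
    ci=viewer.camera_info('wrist'); snap('wrist',f'f{i}')
    for n in ['pad_top','tab_face','dip_cup_a']:
        for d in viewer.pinpoint(n,'wrist')[:2]: print(n,round(d['confidence'],2),toworld(d['at'],ci))
for c in ['top','scene']:
    ci=viewer.camera_info(c); snap(c,'f'+c)
    for n in ['pad_top','tab_face','dip_cup_a','tape_roll','sauce_bottle','tea_tin']:
        for d in viewer.pinpoint(n,c)[:3]: print(c,n,round(d['confidence'],2),toworld(d['at'],ci))
o=robot.observe();print(o['t'],o['contact_force'])
E
```

```text
pad_top 0.55 [ 498.3 -253.9   74.9]
tab_face 0.81 [498.8 -60.   92.3]
pad_top 0.56 [ 498.6 -254.    77.6]
tab_face 0.92 [502.7 -58.2  94.8]
dip_cup_a 0.18 [370.7 256.9   0.9]
top pad_top 0.52 [ 504.8 -254.    78.2]
top tab_face 0.69 [497.9 -53.9  94. ]
top dip_cup_a 0.73 [536.2 251.   -1.3]
top tape_roll 0.86 [376.3 256.5   2.5]
top sauce_bottle 0.69 [ 750.1 -244.7    0.5]
top tea_tin 0.95 [ 745.  -141.7    3.6]
scene pad_top 0.44 [ 497.6 -256.5   77.3]
scene tab_face 0.86 [498.3 -51.9  95.9]
scene dip_cup_a 0.87 [532.5 252.    3.9]
scene tape_roll 0.74 [371.8 257.3  -1.2]
scene sauce_bottle 0.78 [ 739.5 -244.5   -2.7]
scene tea_tin 0.98 [ 740.5 -141.9   -3.5]
24.0417 [-0.4 -0.6 -0.2]
```

View pics/f0.png

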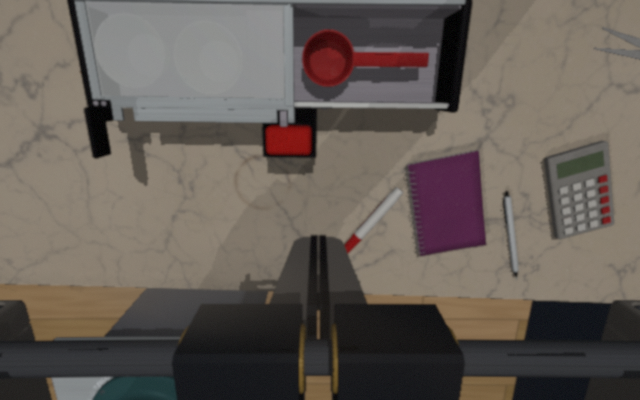

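View pics/f1.png

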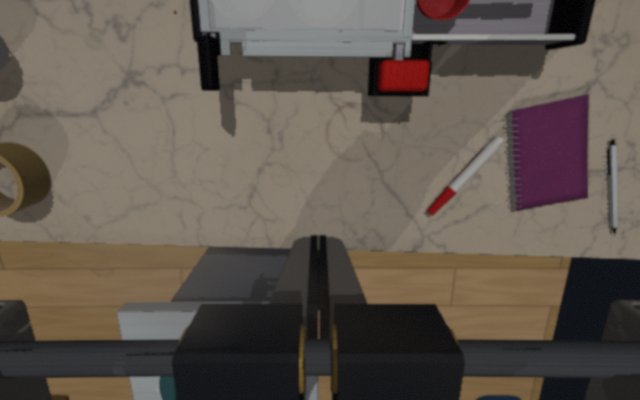

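The cover spans both cups, the red pad measures about 77 mm high (up), and its pin post stands in the second notch at (284,117). Nothing else has moved.

```bash
python3 -c "
from h import *
robot.job_done(); print(robot.observe()['t'])"
```

```text
the job is handed in; nothing more can be done
the job is handed in; nothing more can be done
```

The dip station is shut and I handed the job in at about 24 s of the 35 s allowed. I got no verdict back.

**What I did:** With the shut fingertip I pressed the catch to the bottom; the tip stopped at about 68 mm with up to 12.6 N. I kept it there while sliding the fingertip against the thumb tab until the cover was past the catch. Then I lifted to tab height and pushed the cover on to its end stop, where the force rose to about 19 N. After that I backed off clear of everything.

**Last checks:**
- **Cover:** the tab face went from y ≈ -230 to between -52 and -60 mm. Shut should be about -55, and the tip stopped hard at the end stop.
- **Catch:** the four pad heights were 75, 77.6, 78.2 and 77.3 mm against 78 mm when up, and the pin stands in the second notch. The 75 mm reading alone would be more than 2 mm low, but that is within the network's roughly 4 mm error.
- **Cups in the bay:** they looked to be in place under the cover, judged from the pictures only. The networks did not report them separately through the cover.
- **Everything else:** dip cup c, the tape roll, the bottle and the tin measured within a few mm of their start positions, which is the measuring noise. The arm touched nothing at the end.

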